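# Stock the spring weigh shelf with media cassettes

## Task

Stand blue-handled cassettes upright on the spring weigh shelf, one after another, in one neat straight row: the first right beside the white reservoir that is already there, each next one close beside the last (gaps under about 10 mm, sides parallel, fronts in line with the reservoir), until the dial needle rests in the green zone. Add only as many as that takes and leave the other blue-handled ones standing where they are. Leave the reservoir, the orange-handled spent cassette, the jar and the black connector box in place, knock nothing over and never push the shelf down to the red zone of its dial.

Things in the scene. Friction and masses are not known exactly. Their poses are not given: they have to be found in the camera images.
- stand: fixed base of the weigh shelf, white, 340 mm (own y) by 125 mm (x) by 30 mm high, with a round dial of 140 mm diameter tilted up behind it (own +x side, reaching to x = +205 mm and up to 120 mm high). Origin on the table under the shelf centre; own x points away from the robot at yaw 0.
- shelf (a point): centre of the top face of the sprung aluminium shelf plate, 110 (x) by 320 mm (y), axes as stand; the row runs along y. It sinks straight down under load: 85 mm above the table when empty, 5 mm lower per cassette, 45 mm at most. A 25 mm high fence stands along its rear edge (inner face at x = +52 mm); front and ends are open.
- needle (a joint): angle of the red needle over the dial, rad, 0 with the shelf empty, growing clockwise as the shelf sinks (0.09 rad per mm, about 0.45 rad per cassette). Green zone 1.98 to 2.52; red zone from 3.6 (shelf nearly on its stop). Black ticks every 0.45 rad.
- reservoir: white box 90 (own x) by 60 (own y) by 90 mm high with a round blue cap on top (40 mm diameter, total height 105), standing near the +y end of the shelf plate, of unknown weight. Origin at the centre of the underside, axes roughly as the shelf's. The row goes on from it towards the shelf's -y end, with room for four cassettes.
- cassette1: full cassette (four alike, about 0.4 kg): black box 90 (own x) by 52 (own y) by 70 mm high, on top a centred bright BLUE grip block 30 (x) by 36 (y) by 35 mm high (total height 105). Origin at the centre of the underside, z up; same turned half round. Grip the block with fingers closing along own x: along y there is no room in the row.
- cassette2: full cassette (four alike, about 0.4 kg): black box 90 (own x) by 52 (own y) by 70 mm high, on top a centred bright BLUE grip block 30 (x) by 36 (y) by 35 mm high (total height 105). Origin at the centre of the underside, z up; same turned half round. Grip the block with fingers closing along own x: along y there is no room in the row.
- cassette3: full cassette (four alike, about 0.4 kg): black box 90 (own x) by 52 (own y) by 70 mm high, on top a centred bright BLUE grip block 30 (x) by 36 (y) by 35 mm high (total height 105). Origin at the centre of the underside, z up; same turned half round. Grip the block with fingers closing along own x: along y there is no room in the row.
- cassette4: full cassette (four alike, about 0.4 kg): black box 90 (own x) by 52 (own y) by 70 mm high, on top a centred bright BLUE grip block 30 (x) by 36 (y) by 35 mm high (total height 105). Origin at the centre of the underside, z up; same turned half round. Grip the block with fingers closing along own x: along y there is no room in the row.
- spent: spent cassette, same shape and size as the full ones but with an ORANGE grip: leave it alone. Origin at the centre of the underside.
- jar: glass jar with blue cap, 64 mm diameter, 85 mm high, a bystander. Origin at the centre of the underside.
- junction: black connector box, 75 (x) by 110 (y) by 48 mm high, a bystander. Origin at the centre of the underside.
There are look-alikes about, which are no part of the job. What is shaped like the cassette1 but purple is not meant.

How it is judged:
By the outcome, as a careful person would: the job done as asked, in the order asked, and still so for the second after the job is handed in, with the robot touching nothing.
It also fails if it takes over 72 s, if anything falls off the work surface, if the arm or the gripper's body presses on something with over 40 N, if the wrist force passes 120 N, or if a joint passes its speed limit or range.

## Robot

A 6-joint arm with a two-finger parallel gripper is mounted at the origin on the work surface. World frame = base frame: x ahead of the robot, y to its left, z up, the work surface at z = 0. Lengths are in m, angles in degrees, forces in N, time in s.
With the tool pointing down it reaches from about 0.35 to 0.8 m from the base axis. Payload 7.3 kg.
Tool frame: the origin (TCP) lies midway between the tips of the shut fingers; the grasp point (between the pads) lies 19 mm behind it; z points along the fingers, y is the line along which they close (so a half turn about z gives the same grasp; the last joint's range is limited). The gripper opens to 85 mm and grips with 20 to 120 N. Pads are 22 mm wide; open, the fingers measure 114 mm over their backs; the gripper's body (76 mm by 85 mm) begins 54 mm behind the grasp point. The pads swing forward as they close: fully open they stand 13 mm farther back than shut.
Start: joints at [68.755, 19.595, 87.324, -0, 73.075, -8.365], TCP at [0.117, 0.512, 0.206] pointing down, gripper open.
Joint ranges: [-145.02, 145.02], [-44.19, 115.74], [2.07, 154.8], [-57.11, 237.11], [16.16, 152.29], [-177.93, 177.93]. Speed limits (degrees/s): [147.25, 147.25, 180, 180, 180, 180].

## Interface

Orientations are given as [roll, pitch, yaw] about the fixed x, y, z axes, in that order (R = Rz(yaw) Ry(pitch) Rx(roll)).
In Python, from bench import read_state, read_camera, calibration, finish_job gives the robot as it stands.
- The arm moves only by the tool step_arm, never from a script. Its argument "targets" is a list of rows, each a list of 3 entries, a list of its own where there are three numbers: the closure, from -1 (fully open) to 1 (shut), then the shift along the tool's x, y, z normalised to -1 to 1, where 1 is 0.03 m, then the turn, a rotation vector about the tool's x, y, z normalised to -1 to 1, where 1 is 5 degrees. A call has 1 to 20 rows; each row shifts and turns the commanded pose from where the row before left it, along the tool's axes as they then stand; what a row does not reach is not made up. A row lasts 1/8 s, in which the tool goes at most 62.5 mm and 10.7 degrees, less where a joint would pass 70% of its speed; a pose out of reach is approached as far as the arm can. A call with a number of a shift or a turn outside -1 to 1 is refused whole. A call with a gripper value outside its range is refused whole. The fingers move at their own pace and stop on an object; the grip force is fixed at half the most. Time passes only in rows, so rows that do not move let the fingers close. It gives the time, the measured TCP pose, the force, the opening and the grip force at its end, in the units of the state.
- read_state(): the state, without advancing time (a new reading comes with each control period).
- read_camera(name): name is "side" or "top" or "wrist"; returns (picture, depth): 420x560x3 uint8, blue, green, red; 420x560 float32, m along the optical axis (not along the pixel's ray), 0 where there is no reading.
- calibration(name): a dict with "fx", "fy", "cx", "cy" (pixels), "eye" and "attitude" of the camera in the world; the wrist camera has in their place "tool_from_camera" (4x4, takes a point from camera to tool coordinates, whose origin is the TCP and whose axes are the flange's). Camera axes: x right, y up, looking along -z (the intrinsics and any distortion apply to the point x, -y, -z); pixel columns grow to the right and rows downward; lengths in m; the calibration is good to about 2 mm. A picture is of the moment at which its call begins: read the wrist's pose just before it. calibration takes no time and is no camera call.
- finish_job(): hands the job in; it is judged then, once.
The state is a dict: "clock": time; "joints": joint angles; "qvel": joint speeds; "joint_efforts": joint torques, N m; "eef_pos": TCP position; "tcp_rot": TCP orientation; "wrist_force": force on the tool from outside, world axes, zero at the start; "moment": the same for the moment, N m; "grip_width": finger opening in m; "grasp_force": force on a finger pad.
Only numpy, scipy, OpenCV 4.12 (cv2) and the standard library are available. Lean on these libraries where they do the work, as an engineer would, in place of code of your own. Each camera call takes 0.05 s, during which the arm holds its last target. There are 200 camera calls.

## Working session

There is one attempt and no reset: what is moved stays moved. The work goes in short steps, Python scripts to look and compute and a tool call to move; the robot and the scene stay as the last step left them, time stands still between calls to the robot, and variables do not carry over. Pictures are saved under pics/ and viewed, at most 10 in all, crops included, and the job is handed in when it is done.

Besides the shell and the picture viewer there is one more tool, called after ">>>" as a command line: name --argument value ..., lists and objects as JSON in quotes. step_arm: Moves the arm, as the interface text tells. Its arguments: {"type":"object","properties":{"targets":{"type":"array"}},"required":["targets"]}

```bash
mkdir -p pics; ls; python3 - <<'E'
from bench import *
import cv2,numpy as np
s=read_state();print({k:np.round(v,3).tolist() for k,v in s.items()})
for n in("side","top"):
    p,d=read_camera(n);cv2.imwrite(f"pics/{n}0.png",p);np.save(f"{n}0.npy",d);print(n,calibration(n))
print(calibration("wrist"))
E
```

```text
pics
{'clock': 0.0, 'joints': [68.754, 19.636, 87.377, 0.0, 73.075, -8.365], 'qvel': [-0.002, -0.028, 0.004, -0.113, -0.016, 0.022], 'joint_efforts': [-0.0, -43.367, -24.601, -0.0, 0.008, 0.0], 'eef_pos': [0.117, 0.511, 0.206], 'tcp_rot': [-179.912, -0.013, 167.12], 'wrist_force': [0.74, -0.017, 0.045], 'moment': [-0.013, -0.01, -0.006], 'grasp_force': 0.0, 'grip_width': 0.085}
side {'fx': 508.83475990240476, 'fy': 508.83475990240476, 'cx': 284.82656620342686, 'cy': 207.42529902403723, 'eye': array([-0.05657997, -0.6091222 ,  0.76587906]), 'attitude': array([ 51.89020801,   0.06730747, -43.46453456])}
top {'fx': 379.56221696072174, 'fy': 379.56221696072174, 'cx': 279.30441926289427, 'cy': 206.96966041837314, 'eye': array([ 0.49028342, -0.01049853,  0.97186626]), 'attitude': array([  4.89222198,   1.69144295, -90.25648066])}
{'fx': 289.967510679043, 'fy': 289.967510679043, 'cx': 281.8846386624245, 'cy': 206.51072027015013, 'tool_from_camera': array([[ 4.48890176e-05,  9.51596383e-01,  3.07350487e-01,
         8.05168046e-02],
       [ 9.99999897e-01, -1.81592637e-04,  4.16182468e-04,
         7.32727646e-04],
       [ 4.51850316e-04,  3.07350436e-01, -9.51596293e-01,
        -1.68128353e-01],
       [ 0.00000000e+00,  0.00000000e+00,  0.00000000e+00,
         1.00000000e+00]])}
```

View pics/side0.png

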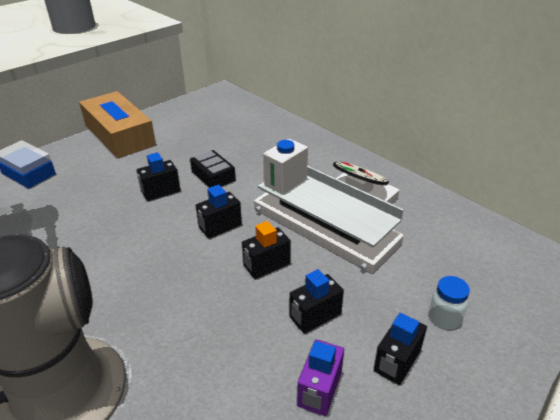

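View pics/top0.png

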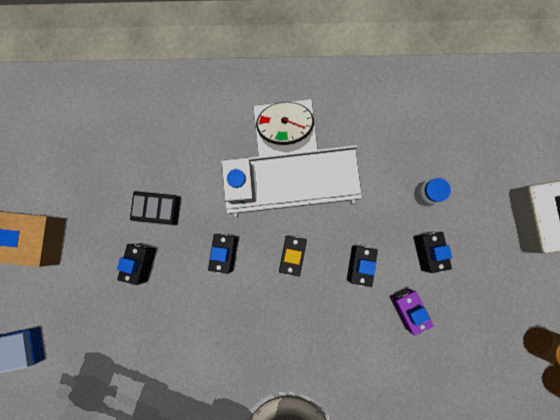

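The side view shows four black boxes with blue grips at (158,165), (218,196), (316,283) and (404,328). Orange is at (266,234). The purple look-alike with a blue grip is at (322,357). In the top view, the four candidates are at (130,264), (221,254), (365,266) and (436,252), and purple is at (413,312). The reservoir is at the shelf's left (+y) end. Next I'll measure with both views' depth and enlarge the dial and candidates.

```bash
cat > h.py <<'E'
import numpy as np,cv2
from scipy.spatial.transform import Rotation as R
from bench import *
def cloud(n,d,s=None):
    c=calibration(n);v,u=np.mgrid[:420,:560]
    P=np.stack([(u-c["cx"])/c["fx"]*d,-(v-c["cy"])/c["fy"]*d,-d],-1)
    if n=="wrist":
        T=c["tool_from_camera"];P=P@T[:3,:3].T+T[:3,3]
        return P@R.from_euler("xyz",s["tcp_rot"],degrees=True).as_matrix().T+np.array(s["eef_pos"])
    return P@R.from_euler("xyz",c["attitude"],degrees=True).as_matrix().T+c["eye"]
def bluemask(p):
    h=cv2.cvtColor(p,cv2.COLOR_BGR2HSV)
    return ((h[...,0]>100)&(h[...,0]<125)&(h[...,1]>150)&(h[...,2]>60)).astype(np.uint8)
def rect(xy):
    (c,sz,a)=cv2.minAreaRect((xy*1000).astype(np.float32))
    if sz[0]<sz[1]: sz=sz[::-1];a+=90
    a=(a+90)%180-90
    return np.round(c,1),np.round(sz,1),round(a,1) # centre mm, (long,short), angle of long side
E
python3 - <<'E'
from h import *
for n in("top","side"):
    p=cv2.imread(f"pics/{n}0.png");d=np.load(f"{n}0.npy");W=cloud(n,d)
    ok=(d>0)
    k,l,st,ce=cv2.connectedComponentsWithStats(bluemask(p))
    print(n,"table z",np.median(W[380:,150:200,2]) if n=="side" else np.median(W[300:330,200:300,2]))
    for i in range(1,k):
        if st[i,4]<40: continue
        m=(l==i)&ok;q=W[m];zt=np.percentile(q[:,2],90);t=q[q[:,2]>zt-.006]
        c=np.median(t[:,:2],0)
        near=ok&(np.hypot(W[...,0]-c[0],W[...,1]-c[1])<.075)&(W[...,2]>.058)&(W[...,2]<.12)
        print(ce[i].round(),st[i,4],"top z",zt.round(4),"blk",rect(t[:,:2]),"all",rect(W[near][:,:2]))
p=cv2.imread("pics/top0.png");d=np.load("top0.npy");W=cloud("top",d)
for uv in[(300,180),(340,165),(340,190),(270,185),(236,195),(244,168)]: print(uv,W[uv[1],uv[0]].round(4))
a=cv2.resize(p[95:150,245:325],(480,330),interpolation=2)
b=cv2.resize(p[225:340,100:460],(720,230),interpolation=2)
o=np.zeros((570,720,3),np.uint8);o[:330,:480]=a;o[335:565]=b
cv2.imwrite("pics/crop0.png",o)
E
```

```text
top table z 0.0006139613126560084
[236. 178.] 244 top z 0.1807 blk (array([620.2, 104.8]), array([36.6, 34.6]), 43.9) all (array([627.8,  88.4]), array([116.2, 111.8]), -83.8)
[438. 190.] 457 top z 0.0873 blk (array([ 605.4, -354.5]), array([54.1, 52.8]), -62.2) all (array([ 606.9, -353.4]), array([58. , 57.8]), 43.0)
[  8. 238.] 285 top z 0.0856 blk (array([497. , 662.8]), array([47.5, 37.9]), 83.3) all (array([497.2, 637.9]), array([124.3, 101.1]), 0.0)
[442. 253.] 233 top z 0.1072 blk (array([ 460.4, -350.7]), array([35.3, 29.5]), -78.3) all (array([ 460.4, -351.3]), array([92.8, 52.2]), 10.7)
[218. 254.] 223 top z 0.1074 blk (array([459.7, 154.4]), array([36.3, 29.7]), 81.9) all (array([459.7, 154.5]), array([92.7, 52.6]), -8.4)
[126. 265.] 216 top z 0.1082 blk (array([434.6, 367.9]), array([35.1, 29.6]), 76.1) all (array([434.4, 367.7]), array([93.4, 53.1]), -13.4)
[366. 267.] 233 top z 0.1072 blk (array([ 429. , -181.3]), array([35.3, 30.2]), 79.0) all (array([ 428.8, -181.9]), array([92.9, 52.5]), -9.8)
[419. 316.] 224 top z 0.1068 blk (array([ 320.7, -295. ]), array([34.4, 29
[... 1038 characters left out ...]
all (array([ 425. , -183.3]), array([93.7, 53.8]), -10.5)
[453. 289.] 676 top z 0.0853 blk (array([ 602.4, -356.6]), array([55.8, 53.5]), 13.9) all (array([ 601.3, -356.4]), array([58.6, 56.4]), 27.2)
[404. 329.] 627 top z 0.1048 blk (array([ 456.3, -353.6]), array([34.9, 30.5]), -80.1) all (array([ 455.3, -352.8]), array([92.5, 52.8]), 11.3)
[322. 357.] 652 top z 0.105 blk (array([ 317.6, -297.5]), array([35.1, 31.5]), -64.0) all (array([ 317.4, -296.9]), array([94.5, 52.5]), 25.3)
(300, 180) [ 0.6316 -0.034   0.0734]
(340, 165) [ 0.6673 -0.13    0.0715]
(340, 190) [ 0.6067 -0.1286  0.0738]
(270, 185) [0.6206 0.0378 0.071 ]
(236, 195) [0.5861 0.1062 0.1635]
(244, 168) [0.6448 0.0891 0.1634]
```

View pics/crop0.png

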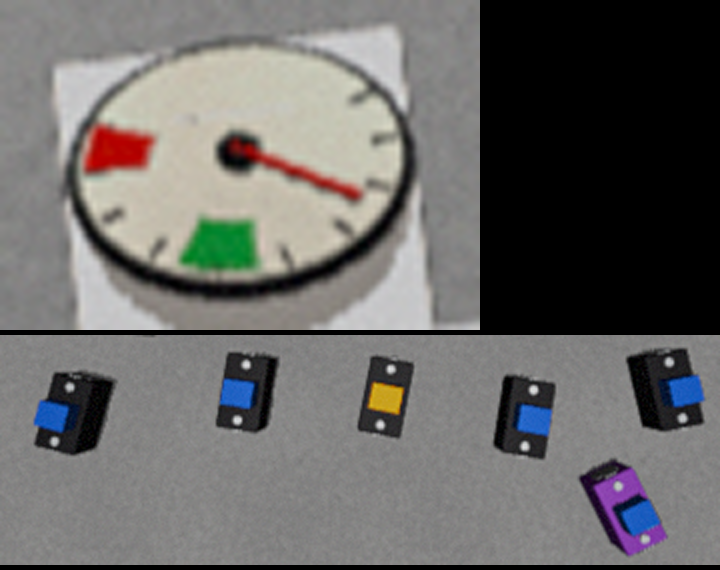

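The crop confirms four black boxes with blue grips; the purple and orange ones are excluded. The needle is a little past the second tick, about 1.0–1.1 rad, which agrees with the shelf sinking about 11–12 mm. That suggests three cassettes, to be verified after the second. Next I measure the shelf and reservoir pose.

```bash
python3 - <<'E'
from h import *
for n in("top","side"):
    d=np.load(f"{n}0.npy");W=cloud(n,d);x,y,z=W[...,0],W[...,1],W[...,2]
    reg=(d>0)&(x>.5)&(x<.72)&(y>-.2)&(y<.22)
    m=reg&(z>.154)&(z<.172);q=W[m];print(n,"reservoir top z",np.median(q[:,2]),rect(q[:,:2]))
    m=reg&(z>.064)&(z<.080);m=cv2.morphologyEx(m.astype(np.uint8),cv2.MORPH_OPEN,np.ones((5,5)))>0
    q=W[m];print("shelf",np.median(q[:,2]),rect(q[:,:2]),len(q))
    A=np.c_[q[:,:2],np.ones(len(q))];print("plane",np.linalg.lstsq(A,q[:,2],rcond=None)[0])
E
```

```text
top reservoir top z 0.1635225789344129 (array([622.5, 105.2]), array([90.6, 60.3]), 4.9)
shelf 0.073609032148518 (array([640.3, -47.5]), array([249.8, 108. ]), -84.0) 4678
plane [0.00275812 0.00154052 0.07192311]
side reservoir top z 0.1610497257819672 (array([618.7, 104.6]), array([92.1, 64.1]), 5.8)
shelf 0.07148419618406432 (array([634.1, -14. ]), array([321.4, 115.3]), -83.7) 4157
plane [0.01782458 0.00346702 0.06043713]
```

```bash
cat >> h.py <<'E'
import json
def plan(goal,yaw,grip,start=None,settle=2):
    """rows (constant round steps) from the measured pose to goal (m), yaw (deg)"""
    s=read_state();p=np.array(start[:3] if start else s["eef_pos"]);y=start[3] if start else s["tcp_rot"][2]
    goal=np.array(goal);n0=max(np.linalg.norm(goal-p)/.040,abs(yaw-y)/4.9,1);n=int(np.ceil(n0)) ;rows=[]
    P0,Y0=p.copy(),y
    ramp=[(1-np.cos(np.pi*i/n))/2*.35+.65*i/n for i in range(1,n+1)]
    for f in ramp:
        t=P0+(goal-P0)*f;a=np.radians(y);d=t-p
        r=np.array([np.cos(a)*d[0]+np.sin(a)*d[1],np.sin(a)*d[0]-np.cos(a)*d[1],-d[2]])/.03
        r=np.clip(r.round(2),-1,1);w=np.clip(round((y-(Y0+(yaw-Y0)*f))/5,2),-1,1)
        rows.append([grip,r.tolist(),[0,0,w]]);v=r*.03
        p=p+[np.cos(a)*v[0]+np.sin(a)*v[1],np.sin(a)*v[0]-np.cos(a)*v[1],-v[2]];y-=5*w
    rows+=[[grip,[0,0,0],[0,0,0]]]*settle
    print(json.dumps(rows).replace(" ",""),len(rows),"end",p.round(4),round(y,2))
    return (*p,y)
def look(name,s):
    p,d=read_camera("wrist");cv2.imwrite(f"pics/{name}.png",p);np.save(f"{name}.npy",d);return p,d,cloud("wrist",d,s)
def tops(p,W,d,zlo=-.01,tall=.0):
    "blue grips: centre/rect of the grip top and of the box round it"
    k,l,st,ce=cv2.connectedComponentsWithStats(bluemask(p))
    for i in range(1,k):
        if st[i,4]<300: continue
        q=W[(l==i)&(d>0)];zt=np.percentile(q[:,2],90);t=q[q[:,2]>zt-.006];c=np.median(t[:,:2],0)
        near=(d>0)&(np.hypot(W[...,0]-c[0],W[...,1]-c[1])<.062)&(W[...,2]>zt-.043)&(W[...,2]<zt+.005)
        print(ce[i].round(),"top z",zt.round(4),"grip",*rect(t[:,:2]),"box",*rect(W[near][:,:2]))
E
python3 - <<'E'
from h import *
plan((.457,.154,.19),81.8,-1)
E
```

```text
[[-1,[-0.53,-0.35,0.02],[0,0,0.66]],[-1,[-0.63,-0.37,0.02],[0,0,0.75]],[-1,[-0.72,-0.36,0.03],[0,0,0.84]],[-1,[-0.81,-0.33,0.03],[0,0,0.91]],[-1,[-0.91,-0.29,0.03],[0,0,0.99]],[-1,[-0.98,-0.22,0.03],[0,0,1.0]],[-1,[-1.0,-0.15,0.03],[0,0,1.0]],[-1,[-1.0,-0.04,0.04],[0,0,1.0]],[-1,[-1.0,0.05,0.03],[0,0,1.0]],[-1,[-1.0,0.15,0.03],[0,0,1.0]],[-1,[-1.0,0.26,0.04],[0,0,1.0]],[-1,[-1.0,0.34,0.03],[0,0,1.0]],[-1,[-1.0,0.41,0.03],[0,0,1.0]],[-1,[-1.0,0.45,0.03],[0,0,1.0]],[-1,[-0.86,0.48,0.03],[0,0,1.0]],[-1,[-0.64,0.49,0.03],[0,0,1.0]],[-1,[-0.54,0.49,0.02],[0,0,1.0]],[-1,[-0.43,0.47,0.02],[0,0,0.91]],[-1,[0,0,0],[0,0,0]],[-1,[0,0,0],[0,0,0]]] 20 end [0.4572 0.1541 0.19  ] 81.82
```

>>> step_arm --targets '[[-1,[-0.53,-0.35,0.02],[0,0,0.66]],[-1,[-0.63,-0.37,0.02],[0,0,0.75]],[-1,[-0.72,-0.36,0.03],[0,0,0.84]],[-1,[-0.81,-0.33,0.03],[0,0,0.91]],[-1,[-0.91,-0.29,0.03],[0,0,0.99]],[-1,[-0.98,-0.22,0.03],[0,0,1.0]],[-1,[-1.0,-0.15,0.03],[0,0,1.0]],[-1,[-1.0,-0.04,0.04],[0,0,1.0]],[-1,[-1.0,0.05,0.03],[0,0,1.0]],[-1,[-1.0,0.15,0.03],[0,0,1.0]],[-1,[-1.0,0.26,0.04],[0,0,1.0]],[-1,[-1.0,0.34,0.03],[0,0,1.0]],[-1,[-1.0,0.41,0.03],[0,0,1.0]],[-1,[-1.0,0.45,0.03],[0,0,1.0]],[-1,[-0.86,0.48,0.03],[0,0,1.0]],[-1,[-0.64,0.49,0.03],[0,0,1.0]],[-1,[-0.54,0.49,0.02],[0,0,1.0]],[-1,[-0.43,0.47,0.02],[0,0,0.91]],[-1,[0,0,0],[0,0,0]],[-1,[0,0,0],[0,0,0]]]'

```text
clock: 2.6
eef_pos: [0.4566, 0.1543, 0.1905]
tcp_rot: [-180.0, -0.0, 81.8]
wrist_force: [1.0, 0.2, -0.2]
grip_width: 0.0852
grasp_force: 0.0
```

```bash
python3 - <<'E'
from h import *
s=read_state();print(s["eef_pos"],s["tcp_rot"],s["clock"])
p,d,W=look("w1",s);tops(p,W,d)
E
```

```text
[0.45659462 0.15429843 0.19050689] [-1.79960772e+02 -1.81849759e-03  8.18393857e+01] 2.6
[283. 198.] top z 0.1062 grip [456.2 157. ] [35.7 29.2] 81.0 box [455.8 156.9] [93.2 51.6] -8.9
[517. 263.] top z 0.1788 grip [618.8 107.4] [40.1 38.4] -33.6 box [617.5 107.6] [90.1 60.4] 5.0
```

```bash
python3 - <<'E'
from h import *
plan((.456,.157,.074),81.1,-1,settle=1)
E
```

```text
[[-1,[0.02,-0.01,1.0],[0,0,0.05]],[-1,[0.03,-0.01,1.0],[0,0,0.06]],[-1,[0.03,-0.01,1.0],[0,0,0.04]],[-1,[0,0,0],[0,0,0]]] 4 end [0.4561 0.1571 0.1006] 81.12
```

>>> step_arm --targets '[[-1,[0.03,-0.01,0.9],[0,0,0.05]],[-1,[0.03,-0.01,0.9],[0,0,0.05]],[-1,[0.02,-0.01,0.9],[0,0,0.05]],[-1,[0,0,0.7],[0,0,0]],[-1,[0,0,0.48],[0,0,0]],[-1,[0,0,0],[0,0,0]],[1,[0,0,0],[0,0,0]],[1,[0,0,0],[0,0,0]],[1,[0,0,0],[0,0,0]],[1,[0,0,0],[0,0,0]],[1,[0,0,0],[0,0,0]],[1,[0,0,0],[0,0,0]]]'

```text
clock: 4.15
eef_pos: [0.4577, 0.157, 0.0749]
tcp_rot: [179.9, -0.0, 81.1]
wrist_force: [1.0, -0.8, 6.4]
grip_width: 0.0279
grasp_force: 59.4
```

```bash
sed -i 's#n0=max(np.linalg.norm(goal-p)/.040#n0=max(np.abs(goal-p).max()/.025,np.linalg.norm(goal-p)/.035#' h.py; python3 - <<'E'
from h import *
e=plan((.456,.157,.235),81.1,1,settle=0)
plan((.622,.040,.235),95.3,1,start=e,settle=3)
E
```

```text
[[1,[-0.0,-0.01,-0.59],[0,0,-0.0]],[1,[-0.0,-0.0,-0.75],[0,0,-0.0]],[1,[-0.0,-0.01,-0.87],[0,0,-0.0]],[1,[-0.0,-0.01,-0.91],[0,0,-0.0]],[1,[-0.01,-0.01,-0.88],[0,0,-0.0]],[1,[0.0,-0.01,-0.75],[0,0,-0.01]],[1,[0.0,-0.0,-0.59],[0,0,0.0]]] 7 end [0.4561 0.1569 0.2351] 81.12
[[1,[-0.33,0.67,0.0],[0,0,-0.31]],[1,[-0.45,0.84,0.0],[0,0,-0.4]],[1,[-0.55,0.96,0.0],[0,0,-0.47]],[1,[-0.61,0.98,0.0],[0,0,-0.48]],[1,[-0.63,0.91,0.0],[0,0,-0.46]],[1,[-0.57,0.76,0.0],[0,0,-0.4]],[1,[-0.47,0.58,0.0],[0,0,-0.32]],[1,[0,0,0],[0,0,0]],[1,[0,0,0],[0,0,0]],[1,[0,0,0],[0,0,0]]] 10 end [0.622  0.04   0.2351] 95.32
```

>>> step_arm --targets '[[1,[0,0,-0.6],[0,0,0]],[1,[0,0,-0.8],[0,0,0]],[1,[0,0,-0.95],[0,0,0]],[1,[0,0,-1.0],[0,0,0]],[1,[0,0,-1.0],[0,0,0]],[1,[0,0,-1.0],[0,0,0]],[1,[0,0,-0.8],[0,0,0]],[1,[0,0,-0.52],[0,0,0]],[1,[-0.33,0.67,0.0],[0,0,-0.31]],[1,[-0.45,0.84,0.0],[0,0,-0.4]],[1,[-0.55,0.96,0.0],[0,0,-0.47]],[1,[-0.61,0.98,0.0],[0,0,-0.48]],[1,[-0.63,0.91,0.0],[0,0,-0.46]],[1,[-0.57,0.76,0.0],[0,0,-0.4]],[1,[-0.47,0.58,0.0],[0,0,-0.32]],[1,[0,0,0],[0,0,0]],[1,[0,0,0],[0,0,0]],[1,[0,0,0],[0,0,0]]]'

```text
clock: 6.4
eef_pos: [0.6218, 0.0405, 0.2742]
tcp_rot: [-180.0, -0.0, 95.3]
wrist_force: [-0.3, -0.3, -4.6]
grip_width: 0.0275
grasp_force: 60.4
```

```bash
python3 - <<'E'
from h import *
s=read_state();print(s["eef_pos"],s["tcp_rot"],s["clock"])
p,d,W=look("w2",s);tops(p,W,d)
x,y,z=W[...,0],W[...,1],W[...,2]
m=(d>0)&(z>.154)&(z<.172)&(y>.06)&(y<.16)&(x>.55)&(x<.7);print("res",rect(W[m][:,:2]),np.median(W[m][:,2]))
t=p.copy();t[m]=(0,255,0);cv2.imwrite("pics/w2m.png",t)
E
```

```text
[0.62177182 0.04054026 0.27417072] [-1.79952789e+02 -2.34465469e-02  9.53040422e+01] 6.4
[288. 129.] top z 0.1791 grip [619.3 107. ] [38.  37.6] -50.1 box [618.9 106.8] [90.6 59.9] 4.2
[282. 257.] top z 0.3054 grip [620.3  40.7] [35.8 29.2] -84.7 box [620.3  41. ] [93.1 51.3] 5.6
[133. 311.] top z 0.1061 grip [492.5 -73.1] [290.7  23.3] 53.9 box [ 418.4 -178.1] [79.7 52.4] -9.0
[161. 402.] top z 0.1062 grip [ 523.4 -157.1] [433.1  22.5] 69.5 box [ 469.7 -339.2] [66.4 30.1] 29.7
res (array([618.9, 106.8]), array([90.6, 59.9]), 4.2) 0.1630656284060354
```

View pics/w2m.png

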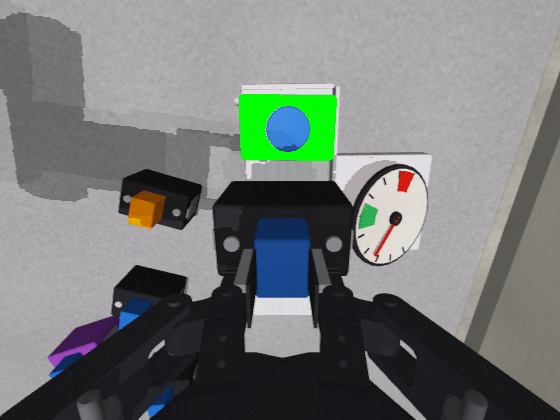

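```bash
python3 - <<'E'
from h import *
plan((.6255,.0465,.245),94.7,1,settle=2)
E
```

```text
[[1,[0.09,0.07,0.49],[0,0,0.06]],[1,[0.1,0.07,0.49],[0,0,0.06]],[1,[0,0,0],[0,0,0]],[1,[0,0,0],[0,0,0]]] 4 end [0.6256 0.0465 0.245 ] 94.71
```

>>> step_arm --targets '[[1,[0.09,0.07,0.49],[0,0,0.06]],[1,[0.1,0.07,0.49],[0,0,0.06]],[1,[0,0,0],[0,0,0]],[1,[0,0,0],[0,0,0]]]'

```text
clock: 6.95
eef_pos: [0.6262, 0.046, 0.2448]
tcp_rot: [-180.0, -0.0, 94.7]
wrist_force: [-0.5, -0.2, -4.1]
grip_width: 0.0273
grasp_force: 60.4
```

```bash
cat >> h.py <<'E'
def box(W,d,c,zlo,zhi,r=.065):
    m=(d>0)&(np.hypot(W[...,0]-c[0],W[...,1]-c[1])<r)&(W[...,2]>zlo)&(W[...,2]<zhi)
    return rect(W[m][:,:2]),round(float(np.median(W[m][:,2])),4)
E
python3 - <<'E'
from h import *
s=read_state();print(s["eef_pos"],s["tcp_rot"],s["clock"])
p,d,W=look("w3",s);tops(p,W,d)
E
```

```text
[0.6262309  0.04598865 0.2448381 ] [-1.79997844e+02 -4.36421500e-03  9.46771585e+01] 6.95
[281. 137.] top z 0.1791 grip [619.3 106.9] [38.1 38. ] 36.7 box [619.3 103.4] [90.3 66. ] 4.8
[282. 257.] top z 0.276 grip [624.7  46.4] [35.8 29.1] -84.7 box [624.8  46.3] [93.4 51.5] 4.5
```

>>> step_arm --targets '[[1,[0,0,0.5],[0,0,0]],[1,[0,0,0.7],[0,0,0]],[1,[0,0,0.7],[0,0,0]],[1,[0,0,0.6],[0,0,0]],[1,[0,0,0.4],[0,0,0]],[1,[0,0,0.25],[0,0,0]],[1,[0,0,0.12],[0,0,0]],[1,[0,0,0.12],[0,0,0]],[1,[0,0,0],[0,0,0]],[1,[0,0,0],[0,0,0]],[1,[0,0,0],[0,0,0]]]'

```text
clock: 8.38
eef_pos: [0.6264, 0.046, 0.1437]
tcp_rot: [179.9, 0.0, 94.7]
wrist_force: [-0.8, 0.4, -1.0]
grip_width: 0.0275
grasp_force: 60.8
```

```bash
python3 - <<'E'
from h import *
e=plan((.626,.046,.26),94.7,-1,settle=0)
plan((.427,-.182,.19),80,-1,start=e,settle=2)
E
```

```text
[[-1,[0.0,-0.0,-0.63],[0,0,-0.0]],[-1,[0.0,-0.0,-0.85],[0,0,-0.0]],[-1,[0.0,-0.01,-0.92],[0,0,-0.0]],[-1,[0.0,-0.0,-0.84],[0,0,-0.0]],[-1,[0.0,-0.0,-0.64],[0,0,-0.01]]] 5 end [0.6261 0.0459 0.2601] 94.72
[[-1,[-0.52,-0.53,0.17],[0,0,0.22]],[-1,[-0.64,-0.64,0.21],[0,0,0.26]],[-1,[-0.76,-0.72,0.24],[0,0,0.31]],[-1,[-0.85,-0.77,0.27],[0,0,0.33]],[-1,[-0.92,-0.77,0.28],[0,0,0.35]],[-1,[-0.94,-0.75,0.28],[0,0,0.35]],[-1,[-0.92,-0.69,0.26],[0,0,0.34]],[-1,[-0.86,-0.6,0.24],[0,0,0.3]],[-1,[-0.75,-0.5,0.21],[0,0,0.27]],[-1,[-0.63,-0.4,0.18],[0,0,0.21]],[-1,[0,0,0],[0,0,0]],[-1,[0,0,0],[0,0,0]]] 12 end [ 0.4269 -0.182   0.1899] 80.02
```

>>> step_arm --targets '[[-1,[0,0,0],[0,0,0]],[-1,[0,0,0],[0,0,0]],[-1,[0,0,0],[0,0,0]],[-1,[0,0,0],[0,0,0]],[-1,[0,0,0],[0,0,0]],[-1,[0,0,-0.6],[0,0,0]],[-1,[0,0,-0.9],[0,0,0]],[-1,[0,0,-1.0],[0,0,0]],[-1,[0,0,-0.9],[0,0,0]],[-1,[0,0,-0.5],[0,0,0]]]'

```text
clock: 9.62
eef_pos: [0.6265, 0.0459, 0.2618]
tcp_rot: [179.9, 0.0, 94.7]
wrist_force: [-0.1, 0.1, -0.6]
grip_width: 0.0853
grasp_force: 0.0
```

Check the placing with the wrist camera from here, then go on.

```bash
python3 - <<'E'
from h import *
s=read_state()
p,d,W=look("w4",s);tops(p,W,d)
print("res",box(W,d,(.619,.107),.149,.165))
print("cas",box(W,d,(.6247,.0465),.13,.144))
E
```

```text
[281. 135.] top z 0.174 grip [619.4 107. ] [38.  37.4] -41.5 box [620.6  91.1] [90.8 90.7] 4.8
[282. 199.] top z 0.1738 grip [624.7  46.3] [34.7 29.3] -84.7 box [623.4  64.4] [92.5 89.4] 4.6
res ((array([619.6,  98.9]), array([90.1, 74.9]), 4.7), 0.1579)
cas ((array([624.9,  45.8]), array([92.5, 52. ]), 4.6), 0.138)
```

>>> step_arm --targets '[[-1,[-0.52,-0.53,0.17],[0,0,0.22]],[-1,[-0.64,-0.64,0.21],[0,0,0.26]],[-1,[-0.76,-0.72,0.24],[0,0,0.31]],[-1,[-0.85,-0.77,0.27],[0,0,0.33]],[-1,[-0.92,-0.77,0.28],[0,0,0.35]],[-1,[-0.94,-0.75,0.28],[0,0,0.35]],[-1,[-0.92,-0.69,0.26],[0,0,0.34]],[-1,[-0.86,-0.6,0.24],[0,0,0.3]],[-1,[-0.75,-0.5,0.21],[0,0,0.27]],[-1,[-0.63,-0.4,0.18],[0,0,0.21]],[-1,[0,0,0],[0,0,0]],[-1,[0,0,0],[0,0,0]]]'

```text
clock: 11.18
eef_pos: [0.427, -0.1814, 0.1898]
tcp_rot: [-180.0, -0.0, 80.0]
wrist_force: [-0.7, -1.4, 1.0]
grip_width: 0.0851
grasp_force: 0.0
```

```bash
python3 - <<'E'
from h import *
s=read_state();print(s["eef_pos"],s["tcp_rot"],s["clock"])
p,d,W=look("w5",s);tops(p,W,d)
E
```

```text
[ 0.42695664 -0.18142813  0.18977432] [-1.79990307e+02 -2.89033834e-02  7.99773997e+01] 11.175
[282. 199.] top z 0.1062 grip [ 425. -180.] [35.6 29.8] 79.7 box [ 425.  -179.9] [93.1 51.8] -10.4
[206. 314.] top z 0.106 grip [ 352.4 -253.2] [146.8  33.9] 54.5 box [ 317.8 -293.6] [91.2 51.5] 25.4
[461. 306.] top z 0.0862 grip [ 546.7 -275.1] [230.1  42.1] -50.8 box [ 603.1 -341.6] [58.3 40.8] -19.3
[335. 335.] top z 0.106 grip [ 443.4 -271.6] [195.7  30.4] -80.5 box [ 456.4 -349.5] [92.8 52.6] 11.5
```

>>> step_arm --targets '[[-1,[0.03,-0.07,0.9],[0,0,0.06]],[-1,[0,0,0.9],[0,0,0]],[-1,[0,0,0.9],[0,0,0]],[-1,[0,0,0.7],[0,0,0]],[-1,[0,0,0.46],[0,0,0]],[-1,[0,0,0],[0,0,0]],[1,[0,0,0],[0,0,0]],[1,[0,0,0],[0,0,0]],[1,[0,0,0],[0,0,0]],[1,[0,0,0],[0,0,0]],[1,[0,0,0],[0,0,0]],[1,[0,0,0],[0,0,0]],[1,[0,0,-0.6],[0,0,0]],[1,[0,0,-0.8],[0,0,0]],[1,[0,0,-0.95],[0,0,0]],[1,[0,0,-1],[0,0,0]],[1,[0,0,-1],[0,0,0]],[1,[0,0,-1],[0,0,0]],[1,[0,0,-0.6],[0,0,0]],[1,[0,0,-0.4],[0,0,0]]]'

```text
clock: 13.72
eef_pos: [0.4243, -0.1803, 0.2646]
tcp_rot: [-179.9, -0.0, 79.7]
wrist_force: [-1.0, -0.4, -3.4]
grip_width: 0.0281
grasp_force: 60.4
```

```bash
python3 - <<'E'
from h import *
e=plan((.631,-.014,.25),94.7,1,settle=3)
E
```

```text
[[1,[0.55,0.48,0.04],[0,0,-0.25]],[1,[0.68,0.61,0.05],[0,0,-0.31]],[1,[0.76,0.72,0.06],[0,0,-0.35]],[1,[0.8,0.82,0.06],[0,0,-0.39]],[1,[0.8,0.86,0.07],[0,0,-0.4]],[1,[0.74,0.87,0.06],[0,0,-0.39]],[1,[0.66,0.82,0.06],[0,0,-0.36]],[1,[0.54,0.73,0.05],[0,0,-0.31]],[1,[0.43,0.59,0.04],[0,0,-0.25]],[1,[0,0,0],[0,0,0]],[1,[0,0,0],[0,0,0]],[1,[0,0,0],[0,0,0]]] 12 end [ 0.6309 -0.0139  0.2499] 94.72
```

>>> step_arm --targets '[[1,[0.55,0.48,0.04],[0,0,-0.25]],[1,[0.68,0.61,0.05],[0,0,-0.31]],[1,[0.76,0.72,0.06],[0,0,-0.35]],[1,[0.8,0.82,0.06],[0,0,-0.39]],[1,[0.8,0.86,0.07],[0,0,-0.4]],[1,[0.74,0.87,0.06],[0,0,-0.39]],[1,[0.66,0.82,0.06],[0,0,-0.36]],[1,[0.54,0.73,0.05],[0,0,-0.31]],[1,[0.43,0.59,0.04],[0,0,-0.25]],[1,[0,0,0],[0,0,0]],[1,[0,0,0],[0,0,0]],[1,[0,0,0],[0,0,0]]]'

```text
clock: 15.22
eef_pos: [0.6309, -0.0147, 0.2499]
tcp_rot: [-180.0, -0.0, 94.7]
wrist_force: [0.6, 0.2, -4.2]
grip_width: 0.0276
grasp_force: 60.5
```

```bash
python3 - <<'E'
from h import *
s=read_state();print(s["eef_pos"],s["tcp_rot"],s["clock"])
p,d,W=look("w6",s);tops(p,W,d)
print("cas1",box(W,d,(.6247,.0465),.13,.144))
E
```

```text
[ 0.63090266 -0.01474155  0.24986851] [-1.79957958e+02 -2.62969053e-03  9.46686124e+01] 15.225
[282.  55.] top z 0.1739 grip [619.4 106.5] [38.4 38.3] -49.7 box [620.6  91.1] [92.2 90.6] -84.9
[283. 137.] top z 0.1738 grip [625.   45.3] [35.9 29.6] -85.3 box [622.2  61.5] [94.  92.2] 10.9
[282. 256.] top z 0.2814 grip [629.5 -13.8] [36.3 29.4] -85.0 box [629.7 -13.5] [93.4 51.5] 4.8
[ 49. 357.] top z 0.1059 grip [ 317.5 -293.9] [35.5 31.8] -64.0 box [ 318.2 -293.7] [92.  52.1] 25.3
cas1 ((array([624.8,  48.7]), array([93., 57.]), 4.7), 0.138)
```

>>> step_arm --targets '[[1,[0.11,0,0],[0,0,0]],[1,[0,0,0.5],[0,0,0]],[1,[0,0,0.8],[0,0,0]],[1,[0,0,0.8],[0,0,0]],[1,[0,0,0.7],[0,0,0]],[1,[0,0,0.4],[0,0,0]],[1,[0,0,0.25],[0,0,0]],[1,[0,0,0.14],[0,0,0]],[1,[0,0,0.12],[0,0,0]],[1,[0,0,0],[0,0,0]],[1,[0,0,0],[0,0,0]]]'

```text
clock: 16.65
eef_pos: [0.6316, -0.0109, 0.1394]
tcp_rot: [179.9, 0.0, 94.7]
wrist_force: [0.2, 0.1, -1.8]
grip_width: 0.0277
grasp_force: 60.8
```

>>> step_arm --targets '[[-1,[0,0,0],[0,0,0]],[-1,[0,0,0],[0,0,0]],[-1,[0,0,0],[0,0,0]],[-1,[0,0,0],[0,0,0]],[-1,[0,0,0],[0,0,0]],[-1,[0,0,-0.6],[0,0,0]],[-1,[0,0,-0.9],[0,0,0]],[-1,[0,0,-1.0],[0,0,0]],[-1,[0,0,-0.9],[0,0,0]],[-1,[0,0,-0.5],[0,0,0]]]'

```text
clock: 17.9
eef_pos: [0.6316, -0.0109, 0.2573]
tcp_rot: [179.9, 0.0, 94.7]
wrist_force: [0.5, -0.5, -0.3]
grip_width: 0.0852
grasp_force: 0.0
```

```bash
python3 - <<'E'
from h import *
s=read_state();print(s["eef_pos"],s["tcp_rot"],s["clock"])
p,d,W=look("w7",s);tops(p,W,d)
print("cas2",box(W,d,(.6295,-.0105),.123,.142,.058))
plan((.456,-.352,.19),101.3,-1,settle=2)
q,dd=read_camera("top");Wt=cloud("top",dd)
cv2.imwrite("pics/top7.png",q)
cv2.imwrite("pics/dial7.png",np.hstack([cv2.resize(q[95:150,245:325],(400,275),interpolation=2),cv2.resize(p[150:350,320:480],(220,275),interpolation=2)]))
print("shelf z top",np.median(Wt[160:190,325:345,2]))
E
```

```text
[ 0.63157696 -0.01089022  0.25728736] [1.79881326e+02 2.04130778e-02 9.47232075e+01] 17.9
[280.  63.] top z 0.1688 grip [619.5 106.6] [38.2 38.1] -51.0 box [620.5  90.9] [91.6 90.4] -85.1
[281. 140.] top z 0.1687 grip [625.2  45.2] [35.6 29.5] -84.7 box [624.8  45.9] [123.5  92.6] -86.7
[283. 198.] top z 0.1686 grip [630.8  -9.8] [35.6 29.5] -85.4 box [628.9   8.7] [92.6 88.8] 5.9
cas2 ((array([629.6,   4.3]), array([92.6, 80.4]), 5.2), 0.1328)
[[-1,[-0.55,-0.34,0.12],[0,0,-0.07]],[-1,[-0.64,-0.41,0.13],[0,0,-0.08]],[-1,[-0.73,-0.47,0.16],[0,0,-0.08]],[-1,[-0.79,-0.52,0.17],[0,0,-0.1]],[-1,[-0.85,-0.56,0.18],[0,0,-0.11]],[-1,[-0.88,-0.6,0.19],[0,0,-0.11]],[-1,[-0.9,-0.62,0.2],[0,0,-0.11]],[-1,[-0.89,-0.64,0.19],[0,0,-0.11]],[-1,[-0.86,-0.62,0.19],[0,0,-0.11]],[-1,[-0.82,-0.61,0.19],[0,0,-0.1]],[-1,[-0.76,-0.57,0.17],[0,0,-0.1]],[-1,[-0.68,-0.52,0.15],[0,0,-0.09]],[-1,[-0.6,-0.46,0.14],[0,0,-0.08]],[-1,[-0.51,-0.41,0.11],[0,0,-0.07]],[-1,[0,0,0],[0,0,0]],[-1,[0,0,0],[0,0,0]]] 16 end [ 0.4559 -0.3519  0.1901] 101.32
shelf z top 0.6101248366291692
```

View pics/dial7.png

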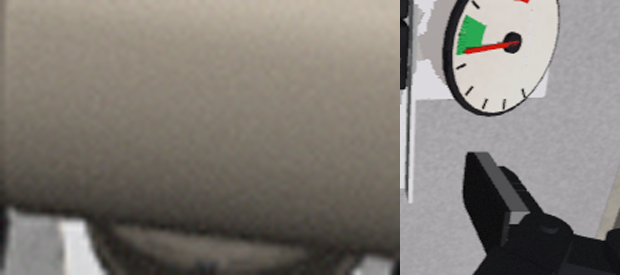

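The second cassette stands well placed, with a gap of about 3.5–4 mm. The needle is right at the edge of the green zone, so I need a close dial view before deciding on a third.

```bash
python3 - <<'E'
from h import *
d=np.load("top0.npy");W=cloud("top",d)
for uv in[(285,120),(270,125),(300,112),(285,138),(285,106)]: print(uv,W[uv[1],uv[0]].round(3))
plan((.70,-.06,.257),94.7,-1,settle=3)
E
```

```text
(285, 120) [0.773 0.001 0.092]
(270, 125) [0.762 0.036 0.09 ]
(300, 112) [ 0.798 -0.036  0.075]
(285, 138) [0.724 0.001 0.113]
(285, 106) [0.817 0.001 0.064]
[[-1,[-0.55,0.65,0.0],[0,0,0.0]],[-1,[-0.71,0.83,0.01],[0,0,0.0]],[-1,[-0.56,0.65,-0.0],[0,0,0.0]],[-1,[0,0,0],[0,0,0]],[-1,[0,0,0],[0,0,0]],[-1,[0,0,0],[0,0,0]]] 6 end [ 0.7    -0.0601  0.257 ] 94.72
```

>>> step_arm --targets '[[-1,[-0.55,0.65,0],[0,0,0]],[-1,[-0.7,0.83,0],[0,0,0]],[-1,[-0.56,0.65,0],[0,0,0]],[-1,[0,0,0],[0,0,0]],[-1,[0,0,0],[0,0,0]],[-1,[0,0,0],[0,0,0]]]'

```text
clock: 18.75
eef_pos: [0.6988, -0.059, 0.2558]
tcp_rot: [-180.0, -0.0, 94.8]
wrist_force: [0.1, -0.6, 0.5]
grip_width: 0.0856
grasp_force: 0.0
```

```bash
cat > dial.py <<'E'
from h import *
def dial(name):
    s=read_state();p,d,W=look(name,s)
    x,y,z=W[...,0],W[...,1],W[...,2]
    h=cv2.cvtColor(p,cv2.COLOR_BGR2HSV).astype(int)
    reg=(d>0)&(np.hypot(x-.773,y-.001)<.085)&(z>.04)&(z<.14)
    face=reg&(h[...,2]>150)&(h[...,1]<70)&(np.hypot(x-.773,y)<.05)
    q=W[face];A=np.c_[q[:,:2],np.ones(len(q))];f=np.linalg.lstsq(A,q[:,2],rcond=None)[0]
    for _ in range(3):
        r=abs(A@f-q[:,2])<.003;f=np.linalg.lstsq(A[r],q[r,2],rcond=None)[0]
    n=np.array([-f[0],-f[1],1]);n/=np.linalg.norm(n)
    cam=s["eef_pos"]+R.from_euler("xyz",s["tcp_rot"],degrees=True).as_matrix()@calibration("wrist")["tool_from_camera"][:3,3]
    # intersect each pixel ray with the face plane
    D=W-cam;t=((f[2]-cam[2]+f[0]*cam[0]+f[1]*cam[1])/(D[...,2]-f[0]*D[...,0]-f[1]*D[...,1]))
    Q=cam+D*t[...,None]
    on=reg&(abs((W-np.array([0,0,f[2]]))@n)<.006)
    ex=np.array([1,0,f[0]]);ex/=np.linalg.norm(ex);ey=np.cross(n,ex)
    U=Q@ex;V=Q@ey
    rim=on&(h[...,2]>120)&(h[...,1]<90)
    (c,r)=cv2.minEnclosingCircle(np.c_[U[rim],V[rim]].astype(np.float32)*1000)
    c=np.array(c)/1000
    rr=np.hypot(U-c[0],V-c[1]);an=-np.arctan2(V-c[1],U-c[0])  # grows clockwise seen from above
    print("normal",n.round(3),"cam dist",np.linalg.norm(cam-[.773,0,.09]).round(3),"face r mm",round(r,1))
    green=on&(h[...,0]>45)&(h[...,0]<90)&(h[...,1]>100);red=on&((h[...,0]<8)|(h[...,0]>172))&(h[...,1]>130)
    g=an[green]%(2*np.pi);print("green",np.percentile(g,[1,3,50,97,99]).round(3),rr[green].min().round(3),rr[green].max().round(3),green.sum())
    # needle/red zone: components
    k,l,st,ce=cv2.connectedComponentsWithStats(red.astype(np.uint8))
    for i in range(1,k):
        if st[i,4]>25:
            m=l==i;a=an[m]%(2*np.pi);pts=np.c_[U[m],V[m]];w,v=np.linalg.eigh(np.cov(pts.T));e=v[:,1]
            if e@(pts.mean(0)-c)<0:e=-e
            print("red comp",ce[i].round(),st[i,4],"ang",np.percentile(a,[2,50,98]).round(3),"axis",(-np.arctan2(e[1],e[0])%(2*np.pi)).round(3),"r",rr[m].min().round(3),rr[m].max().round(3))
    ds=on&(h[...,2]<110)&(rr>.035)&(rr<.064)
    k,l,st,ce=cv2.connectedComponentsWithStats(ds.astype(np.uint8))
    for i in range(1,k):
        if st[i,4]>5: m=l==i;print("tick",ce[i].round(),st[i,4],np.median(an[m]%(2*np.pi)).round(3),rr[m].mean().round(3))
    ys,xs=np.where(on);y0,x0=max(ys.min()-5,0),max(xs.min()-5,0);cr=p[y0:ys.max()+5,x0:xs.max()+5]
    k=min(600/cr.shape[0],800/cr.shape[1],4)*.99
    cv2.imwrite(f"pics/{name}d.png",cv2.resize(cr,None,fx=k,fy=k,interpolation=2))
E
python3 -c "
from dial import *
dial('w8')"
```

```text
normal [0.477 0.051 0.877] cam dist 0.345 face r mm 70.7
green [3.016 3.044 3.335 3.575 3.589] 0.031 0.057 458
red comp [361.  89.] 393 ang [4.718 4.937 5.159] axis 4.849 r 0.037 0.064
red comp [340. 136.] 45 ang [1.601 2.995 3.24 ] axis 3.058 r 0.001 0.024
tick [354.  80.] 10 4.698 0.058
tick [309. 137.] 197 3.036 0.063
tick [335.  85.] 15 4.241 0.056
tick [319. 101.] 18 3.772 0.054
tick [318. 135.] 6 3.098 0.041
tick [310. 150.] 21 2.8 0.054
tick [318. 171.] 17 2.316 0.055
tick [365. 177.] 8 0.959 0.06
tick [332. 182.] 15 1.853 0.057
tick [349. 185.] 9 1.395 0.059dial.py:14: RuntimeWarning: divide by zero encountered in divide
  D=W-cam;t=((f[2]-cam[2]+f[0]*cam[0]+f[1]*cam[1])/(D[...,2]-f[0]*D[...,0]-f[1]*D[...,1]))
dial.py:15: RuntimeWarning: invalid value encountered in multiply
  Q=cam+D*t[...,None]
```

View pics/w8d.png

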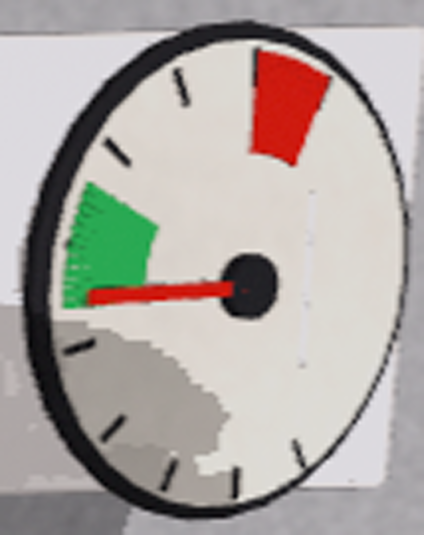

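The picture shows the needle axis just inside the lower green edge, at about 2.0 rad, which is too close to call. I'll turn the tool to get a squarer and nearer view of the dial.

```bash
python3 - <<'E'
from h import *
plan((.73,-.0,.205),0,-1,settle=0)
E
```

```text
[[-1,[0.06,0.04,0.06],[0,0,0.66]],[-1,[0.08,0.04,0.07],[0,0,0.73]],[-1,[0.09,0.04,0.07],[0,0,0.82]],[-1,[0.09,0.04,0.08],[0,0,0.89]],[-1,[0.11,0.04,0.08],[0,0,0.95]],[-1,[0.12,0.02,0.09],[0,0,1.0]],[-1,[0.12,0.02,0.1],[0,0,1.0]],[-1,[0.13,0.0,0.1],[0,0,1.0]],[-1,[0.13,-0.0,0.1],[0,0,1.0]],[-1,[0.13,-0.02,0.1],[0,0,1.0]],[-1,[0.13,-0.03,0.1],[0,0,1.0]],[-1,[0.13,-0.04,0.1],[0,0,1.0]],[-1,[0.12,-0.05,0.1],[0,0,1.0]],[-1,[0.11,-0.06,0.1],[0,0,1.0]],[-1,[0.1,-0.06,0.09],[0,0,1.0]],[-1,[0.08,-0.07,0.08],[0,0,1.0]],[-1,[0.08,-0.07,0.08],[0,0,1.0]],[-1,[0.06,-0.07,0.08],[0,0,1.0]],[-1,[0.06,-0.07,0.06],[0,0,1.0]],[-1,[0.04,-0.07,0.06],[0,0,0.9]]] 20 end [7.300e-01 1.000e-04 2.051e-01] 0.01
```

>>> step_arm --targets '[[-1,[0.06,0.04,0.06],[0,0,0.66]],[-1,[0.08,0.04,0.07],[0,0,0.73]],[-1,[0.09,0.04,0.07],[0,0,0.82]],[-1,[0.09,0.04,0.08],[0,0,0.89]],[-1,[0.11,0.04,0.08],[0,0,0.95]],[-1,[0.12,0.02,0.09],[0,0,1.0]],[-1,[0.12,0.02,0.1],[0,0,1.0]],[-1,[0.13,0.0,0.1],[0,0,1.0]],[-1,[0.13,0,0.1],[0,0,1.0]],[-1,[0.13,-0.02,0.1],[0,0,1.0]],[-1,[0.13,-0.03,0.1],[0,0,1.0]],[-1,[0.13,-0.04,0.1],[0,0,1.0]],[-1,[0.12,-0.05,0.1],[0,0,1.0]],[-1,[0.11,-0.06,0.1],[0,0,1.0]],[-1,[0.1,-0.06,0.09],[0,0,1.0]],[-1,[0.08,-0.07,0.08],[0,0,1.0]],[-1,[0.08,-0.07,0.08],[0,0,1.0]],[-1,[0.06,-0.07,0.08],[0,0,1.0]],[-1,[0.06,-0.07,0.06],[0,0,1.0]],[-1,[0.04,-0.07,0.06],[0,0,0.9]]]'

```text
clock: 21.3
eef_pos: [0.7303, -0.0, 0.2052]
tcp_rot: [-180.0, -0.0, -0.1]
wrist_force: [0.2, -0.4, -0.7]
grip_width: 0.0854
grasp_force: 0.0
```

>>> step_arm --targets '[[-1,[0,0,0],[0,0,0]],[-1,[0,0,0],[0,0,0]]]'

```text
clock: 21.55
eef_pos: [0.7304, -0.0004, 0.2051]
tcp_rot: [-180.0, -0.0, 0.1]
wrist_force: [-0.1, 0.6, 0.0]
grip_width: 0.0854
grasp_force: 0.0
```

```bash
python3 -W ignore -c "
from dial import *
dial('w9')"
```

```text
normal [0.477 0.051 0.877] cam dist 0.285 face r mm 69.3
green [3.021 3.061 3.304 3.521 3.53 ] 0.035 0.061 610
red comp [230. 146.] 537 ang [4.65  4.871 5.095] axis 4.927 r 0.036 0.062
red comp [280. 166.] 104 ang [0.536 3.015 6.025] axis 3.032 r 0.001 0.037
red comp [283. 195.] 26 ang [3.01  3.048 3.079] axis 3.008 r 0.036 0.049
tick [329. 122.] 17 1.013 0.059
tick [338. 145.] 26 1.461 0.059
tick [221. 158.] 9 4.632 0.057
tick [335. 171.] 26 1.907 0.058
tick [228. 182.] 24 4.183 0.057
tick [321. 192.] 23 2.352 0.058
tick [280. 194.] 6 3.103 0.042
tick [232. 198.] 8 3.931 0.064
tick [246. 200.] 22 3.724 0.057
tick [298. 206.] 22 2.811 0.057
tick [271. 210.] 18 3.268 0.058
tick [259. 210.] 7 3.452 0.06
```

View pics/w9d.png

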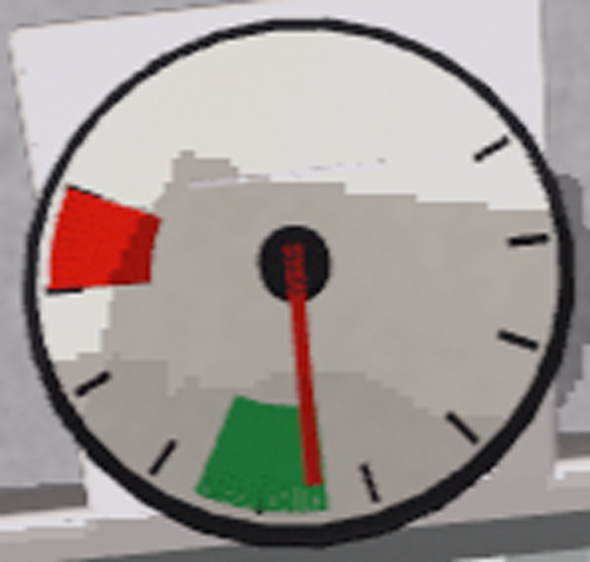

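```bash
sed -i 's#^    ds=on#    np.savez(f"{name}_d.npz",U=U-c[0],V=V-c[1],on=on,p=p)\n    ds=on#' dial.py
python3 -W ignore - <<'E'
import dial,h,numpy as np,cv2
dial.dial('w10')
z=np.load('w10_d.npz');U,V,p=z['U'],z['V'],z['p'].astype(float)
# resample to a polar map: rows radius, cols angle
A=np.arange(.8,5.0,.004);Rr=np.arange(.030,.064,.001)
from scipy.interpolate import griddata
m=np.hypot(U,V)<.075
img=griddata(np.c_[U[m],V[m]],p[m],(Rr[:,None]*np.cos(A),-Rr[:,None]*np.sin(A)),method='linear')
B,G,Rd=img[...,0],img[...,1],img[...,2]
gs=np.clip(G-np.maximum(Rd,B),0,None);rs=np.clip(Rd-np.maximum(G,B)-20,0,None);dk=np.clip(150-img.max(-1),0,None)
T=[]
for k in range(9):
    w=(abs(A-(1.005+.452*k))<.1)
    if k in(5,8):continue
    s=dk[(Rr>.054)&(Rr<.060)][:,w].sum(0);s=np.clip(s-s.max()*.3,0,None);T.append((k*.45,(A[w]*s).sum()/s.sum()))
T=np.array(T);f=np.polyfit(T[:,1],T[:,0],2);print(T.round(3).tolist(),"fit",f.round(4),"res",(np.polyval(f,T[:,1])-T[:,0]).round(3))
w=(A>2.85)&(A<3.2);pts=[]
for i,r in enumerate(Rr):
    s=rs[i,w]
    if s.max()>60 and r<.049: a=(A[w]*s).sum()/s.sum();pts.append((r*np.cos(a),r*np.sin(a),a));
pts=np.array(pts);print("needle apparent",pts[:,2].round(3));d=pts[-1,:2]-pts[0,:2]
l=np.polyfit(pts[:,0],pts[:,1],1);a=np.arctan2(-l[0],-1)%(2*np.pi)
print("needle dir",a,"->",np.polyval(f,a),"tip apparent->",np.polyval(f,pts[-4:,2].mean()))
for r0 in(.050,.053,.055,.057):
    i=np.argmin(abs(Rr-r0));g=gs[i];h=np.where(g>.5*np.percentile(g,97))[0];print(r0,"green edges",np.polyval(f,A[h[[0,-1]]]).round(3))
E
```

```text
normal [0.477 0.051 0.877] cam dist 0.285 face r mm 69.2
green [3.023 3.063 3.309 3.527 3.537] 0.035 0.061 608
red comp [230. 146.] 541 ang [4.652 4.872 5.096] axis 4.908 r 0.036 0.062
red comp [280. 168.] 51 ang [2.719 3.04  3.225] axis 3.045 r 0.006 0.026
tick [328. 122.] 16 1.008 0.059
tick [338. 145.] 24 1.458 0.059
tick [221. 158.] 10 4.635 0.058
tick [335. 170.] 23 1.905 0.058
tick [228. 182.] 24 4.187 0.057
tick [321. 193.] 27 2.354 0.058
tick [280. 196.] 6 3.107 0.043
tick [246. 200.] 23 3.727 0.057
tick [298. 206.] 21 2.812 0.057
tick [258. 207.] 8 3.498 0.057
tick [281. 208.] 8 3.096 0.055
tick [266. 210.] 7 3.358 0.058
tick [270. 212.] 12 3.273 0.06
[[0.0, 1.011], [0.45, 1.456], [0.9, 1.905], [1.35, 2.357], [1.8, 2.812], [2.7, 3.73], [3.15, 4.187]] fit [-0.006   1.0219 -1.0259] res [ 0.001 -0.    -0.001 -0.001  0.     0.002 -0.002]
needle apparent [3.044 3.046 3.047 3.045 3.047 3.044 3.046 3.049 3.048 3.047 3.048 3.045
 3.047 3.047 3.048 3.048 3.048 3.049 3.051]
needle dir 3.055658840555177 -> 2.0409006710382664 tip apparent-> 2.0343271235858778
0.05 green edges [2.089 2.521]
0.053 green edges [2.085 2.521]
0.055 green edges [1.99  2.517]
0.057 green edges [1.99  2.517]
```

A tick-calibrated fit puts the needle at about 2.03–2.04 rad. Against the green zone of 1.98–2.52 (edge measured at 1.99), it rests in green, so two cassettes are enough. I'll retreat and make a final check.

>>> step_arm --targets '[[-1,[0,0,-0.7],[0,0,0]],[-1,[0,0,-1],[0,0,0]],[-1,[-0.5,0,-1],[0,0,0]],[-1,[-0.9,0,-0.6],[0,0,0]],[-1,[-1,0,0],[0,0,0]],[-1,[-1,0,0],[0,0,0]],[-1,[-1,0,0],[0,0,0]],[-1,[-1,0,0],[0,0,0]],[-1,[-1,0,0],[0,0,0]],[-1,[-1,0,0],[0,0,0]],[-1,[-1,0,0],[0,0,0]],[-1,[-1,0,0],[0,0,0]],[-1,[-0.6,0,0],[0,0,0]],[-1,[0,0,0],[0,0,0]],[-1,[0,0,0],[0,0,0]]]'

```text
clock: 23.52
eef_pos: [0.4312, -0.0006, 0.3039]
tcp_rot: [180.0, -0.1, -0.0]
wrist_force: [0.1, -0.2, -0.2]
grip_width: 0.0854
grasp_force: 0.0
```

```bash
python3 - <<'E'
from h import *
p,d=read_camera("top");W=cloud("top",d);q,_=read_camera("side")
k,l,st,ce=cv2.connectedComponentsWithStats(bluemask(p))
for i in range(1,k):
    if st[i,4]<100 or ce[i][0]<60: continue
    t=W[(l==i)&(d>0)];zt=np.percentile(t[:,2],90);print(ce[i].round(),zt.round(4),*rect(t[t[:,2]>zt-.006][:,:2]))
o=np.zeros((600,800,3),np.uint8);o[:300,:400]=cv2.resize(p,(400,300));o[:300,400:]=cv2.resize(q,(400,300))
o[300:,:400]=cv2.resize(p[95:245,200:400],(400,300));o[300:,400:]=cv2.resize(q[120:270,230:430],(400,300));cv2.imwrite("pics/fin.png",o)
E
```

```text
[290. 173.] 0.1698 [634.2 -11.7] [35.7 30. ] -84.3
[265. 175.] 0.1699 [628.4  43.8] [35.7 29.7] -84.4
[236. 179.] 0.1702 [620.9 105.3] [36.9 35. ] 44.7
[438. 190.] 0.0872 [ 604.7 -354.1] [54.  52.3] 48.6
[442. 253.] 0.1072 [ 460.3 -350.7] [34.9 29.8] -78.5
[126. 265.] 0.1078 [434.7 367.9] [34.9 30.4] 74.3
[419. 316.] 0.1068 [ 320.6 -294.9] [34.1 29.5] -65.6
```

View pics/fin.png

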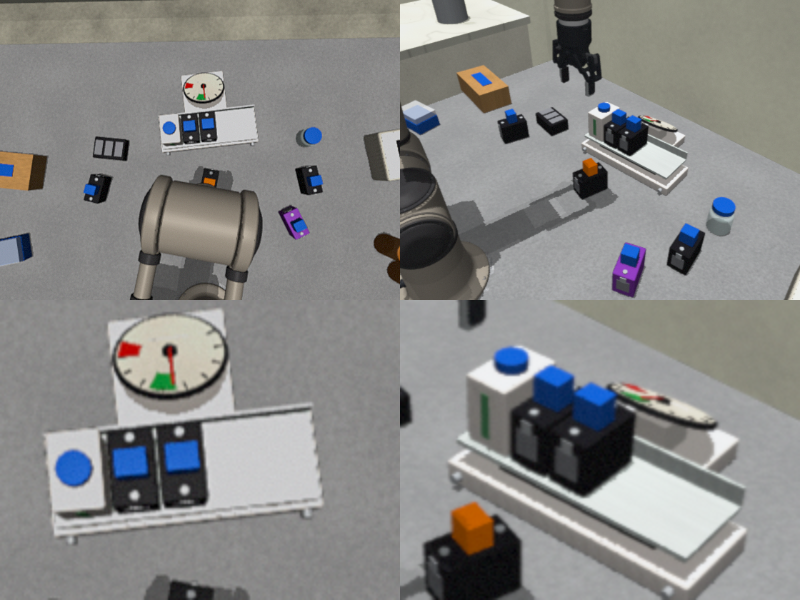

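The final views show the two cassettes upright beside the reservoir, parallel, with gaps of about 3–6 mm. The needle is in green (lower-left crop, around (172,383)) and everything else is where it was.

```bash
python3 -c "
from bench import *
print(finish_job())"
```

```text
the job is handed in; nothing more can be done
None
```

I stood two blue-handled cassettes in line beside the reservoir, with gaps of about 3–6 mm. The needle rests in green at about 2.03 rad, close to the 1.98 lower edge. The other two blue-handled cassettes and the bystanders stayed where they were, and I handed the job in at about 24 s.

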